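# Fasten the draw latch of the blue transport box

### The arm

A 7-joint arm with a two-finger parallel gripper is mounted at the origin on a cart in front of the work surface, level with it; the furniture and walls round the work are solid. World frame = base frame: x ahead of the robot, y to its left, z up, the work surface at z = 0. Lengths are in m, angles in rad, forces in N, time in s.
With the tool pointing down it reaches from about 0.4 to 0.85 m from the base axis. Payload 4.5 kg.
Tool frame: the origin (TCP) lies on the mounting face of the last link; the fingertips stand 173 mm ahead of it and the grasp point (between the pads) lies 155 mm ahead of it (tip_reach is the distance from the TCP to the fingertips, in m); z points along the fingers, y is the line along which they close (so a half turn about z gives the same grasp; the last joint's range is limited). The gripper opens to 85 mm and grips with 20 to 120 N. Pads are 22 mm wide; open, the fingers measure 114 mm over their backs; the gripper's body (76 mm by 85 mm) begins 54 mm behind the grasp point. The pads swing forward as they close: fully open they stand 13 mm farther back than shut.
Start: joints at [-1.216, 0.689, -0.195, 1.565, 0.157, 0.902, -0.215], TCP at [0.197, 0.593, 0.405] pointing down, gripper open.
Joint ranges: [-3.01, 3.01], [-0.46, 2.08], [-1.47, 1.51], [0.13, 2.56], [-1, 4.14], [0.04, 2.09], [-2.66, 2.66]. Speed limits (rad/s): [2.57, 2.57, 3.14, 3.14, 3.14, 3.14, 3.14].

### API

Orientations are given as a rotation vector (axis times angle).
In Python, from plant import * gives the robot as it stands. Calls block until the motion is done:
- goto(position, orientation): joint-space move of the TCP to a pose.
- move_l(position, ori=None, max_speed=0.15): straight line of the TCP; ori=None keeps the orientation; max_speed is the mean speed in m/s.
- move_j(angles): joint-space move.
- grip(opening): finger opening in m; the grip force is fixed at half the most; returns when the fingers have stopped.
- dwell(seconds).
- ik(position, orientation): joint angles nearest the present ones, or None.
- grab_frame(name): name is "side" or "top"; returns a dict with "image" (480x640x3 uint8, red, green, blue), "fx", "fy", "cx", "cy" (pixels), "R" (3x3) and "t" (3): a world point X has camera coordinates R X + t. Camera axes: x right, y down, z forward; pixel columns grow to the right and rows downward; lengths in m; the calibration is good to about 2 mm. A picture is of the moment at which its call begins. There is no depth.
A pose or a line that the arm cannot do raises IKError and nothing moves.
- close_job(): hands the job in; it is judged then, once.
Readings, each from a call of its own:
- current_time_s(): time.
- current_joints(): joint angles.
- current_qd(): joint speeds.
- current_joint_efforts(): joint torques, N m.
- current_tool_pos(): TCP position.
- current_tool_rot(): TCP orientation.
- current_contact_force(): force on the tool from outside, world axes, zero at the start.
- current_moment(): the same for the moment, N m.
- current_grip_width(): finger opening in m.
- current_grip_force(): force on a finger pad.
Only numpy, scipy, OpenCV 4.12 (cv2) and the standard library are available. Lean on these libraries where they do the work, as an engineer would, in place of code of your own. Each camera call takes 0.05 s, during which the arm holds its last target. There are 200 camera calls.

### The job

The samples in the blue transport box are packed, so fasten its draw latch: tip the upright wire loop over so that it drops behind the catch on the lid, then push the black lever over and down until it snaps flat and clamps the lid. Do not touch the orange box; it is still being loaded.

Things in the scene. Friction and masses are not known exactly. Their poses are not given: they have to be found in the camera images.
- blue_box: Blue box, 180 x 90 x 90 mm (x, y, z), fixed; origin at the centre of its underside, z up, flat top at z = 90. Its latch lies along the top's middle line (y = 0): lever hinge (axis y) at x = 25, z = 104; steel catch on the sprung lid at x = -51, 18 mm wide, up to z = 105.5, with a 4.5 mm lip towards -x. The loop must come down on the -x side of the catch.
- orange_box: Orange box of the same make, size and frame, with the same latch, also open; fixed on one side of the blue one (left or right). Not to be touched.
- blue_bar (a point): Middle of the crossbar (5 mm thick, 36 mm long, along y) of the blue box's wire loop, 91 mm from the loop's hinge, which is on the lever 16 mm from the lever's hinge. The loop starts upright, leaning 15 to 40 degrees to +x on a stop; pushed past upright to -x it falls freely and lands behind the catch. Height in the box frame: 93 mm fallen, 93 to 100 clamped, 108 or more if only on top of the catch.
- blue_lever (a joint): Angle of the blue box's black lever: 0 = flat towards +x (clamped), pi/2 upright, about 2.1 = open, leaning to -x (start); stop at 2.3. 53 mm long from its hinge, 26 mm wide; flat, its top is 109 mm above the box's underside. Friction holds it where left; with the loop hooked it stiffens below 0.9 rad (under 8 N at its end), passes centre at about 0.3 rad and then stays flat by itself.

How it is judged:
On the way, in this order (a step that is already met when the one before it is completed fails the run):
1. the loop's crossbar lies behind the catch while the lever is still open (z of blue_bar in the frame of blue_box below 0.103 m and value of joint blue_lever above 1.2 rad), for 0.2 s.
2. the lever is pushed down flat with the loop hooked (z of blue_bar in the frame of blue_box below 0.104 m and value of joint blue_lever below 0.12 rad), for 0.2 s.
At the end, for the whole second after the job is handed in: The blue box's lever lies flat (within 0.12 rad) and stays so by itself, with the loop's crossbar hooked behind the catch, under its lip (crossbar lower than 104 mm above the box's underside and on the -x side of the catch) (all of step 2 and x of blue_bar in the frame of blue_box below -0.045 m); the robot touches nothing.
It fails at once if the orange box is touched (more than 2 N) (contact force between any of the fingers, the arm and orange_box above 2 N).
It also fails if it takes over 35 s, if anything falls off the work surface, if the arm or the gripper's body presses on something with over 40 N, if the wrist force passes 120 N, or if a joint passes its speed limit or range.

## Working session

There is one attempt and no reset: what is moved stays moved. The work goes in short steps, each a Python script; the robot and the scene stay as the last script left them, time stands still between calls to the robot, and variables do not carry over. Pictures are saved under pics/ and viewed, at most 10 in all, crops included, and the job is handed in when it is done.

```bash
ls; mkdir -p pics
python3 - <<'E'
from plant import *
import cv2,pickle,numpy as np
fr={n:grab_frame(n) for n in("side","top")}
pickle.dump(fr,open("f0.pkl","wb"))
for n,f in fr.items():
    cv2.imwrite(f"pics/{n}0.png",f["image"][...,::-1]); print(n,f["fx"],f["cx"],f["cy"],np.round(f["R"],3).tolist(),np.round(f["t"],3), -f["R"].T@f["t"])
print(current_tool_rot(),current_time_s())
E
```

```text
pics
side 527.4277699463632 319.9150667076706 240.03578931103416 [[-0.954, 0.299, 0.009], [0.142, 0.478, -0.867], [-0.263, -0.826, -0.498]] [ 0.29  -0.135  1.263] [0.62798616 1.02107661 0.50999605]
top 611.6399772118042 321.9515185511361 246.0909730951334 [[0.02, -1.0, -0.008], [-0.986, -0.018, -0.165], [0.165, 0.011, -0.986]] [0.321 0.426 0.864] [0.27165471 0.31889964 0.92551388]
[-5.01602052e-01 -3.10112842e+00  2.55194053e-03] 0.1
```

View pics/side0.png

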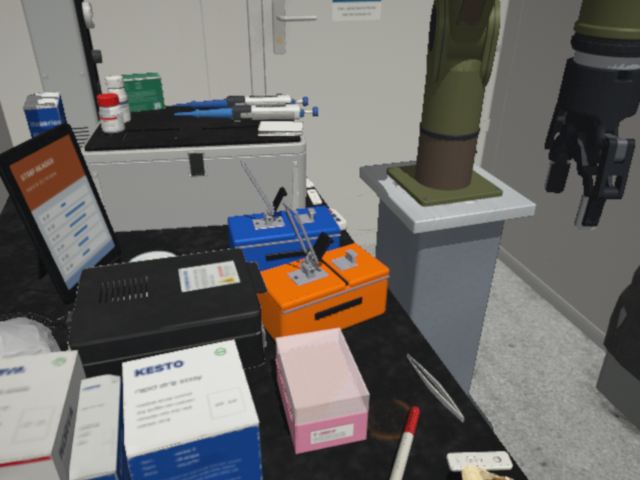

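View pics/top0.png

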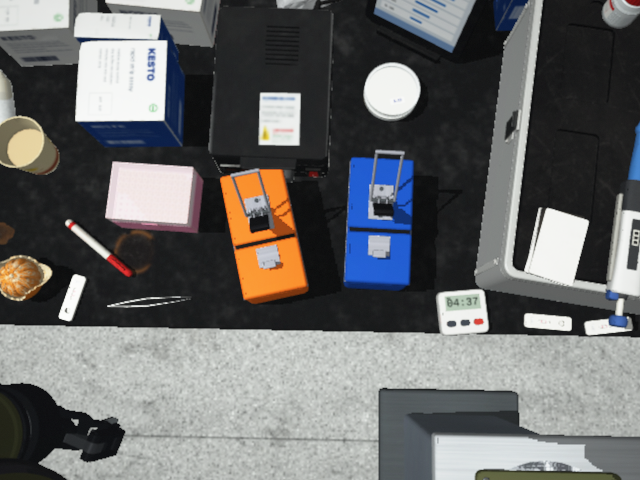

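The side view shows the orange box in front (about 325,285) and the blue one behind it (about 280,230). In the top view the blue box spans columns 345–412 and rows 157–290. Its catch is at (379,246), its lever at (382,205) and its loop bar at (388,152), so box +x is roughly world +x.

```bash
cat > h.py <<'E'
import numpy as np,cv2
def ray(f,p):
    d=np.array([(p[0]-f["cx"])/f["fx"],(p[1]-f["cy"])/f["fy"],1.]); return -f["R"].T@f["t"], f["R"].T@d
def onplane(f,p,z):
    c,d=ray(f,p); return c+d*(z-c[2])/d[2]
def tri(f1,p1,f2,p2):
    A=[];b=[]
    for f,p in((f1,p1),(f2,p2)):
        c,d=ray(f,p); d=d/np.linalg.norm(d); P=np.eye(3)-np.outer(d,d); A.append(P); b.append(P@c)
    return np.linalg.lstsq(np.vstack(A),np.hstack(b),rcond=None)[0]
E
python3 - <<'E'
import pickle,cv2,numpy as np
from h import *
f=pickle.load(open("f0.pkl","rb"))
t=f["top"]["image"][...,::-1]; s=f["side"]["image"][...,::-1]
a=cv2.resize(t[140:300,325:435],None,fx=3.6,fy=3.6,interpolation=cv2.INTER_CUBIC)
b=cv2.resize(s[150:280,215:355],None,fx=2.8,fy=2.8,interpolation=cv2.INTER_CUBIC)
c=np.zeros((600,800,3),np.uint8); c[:a.shape[0],:a.shape[1]]=a; c[:b.shape[0],400:400+b.shape[1]]=b[:, :400]
cv2.imwrite("pics/crop0.png",c)
hsv=cv2.cvtColor(t,cv2.COLOR_BGR2HSV); H,S,V=cv2.split(hsv[140:300,325:435])
m=(abs(H.astype(int)-110)<15)&(S>150)
print(np.histogram(V[m],bins=range(0,256,16)))
for th in (100,140,180):
    mm=np.zeros(t.shape[:2],np.uint8); mm[140:300,325:435]=(m&(V>th))*255
    mm=cv2.morphologyEx(mm,cv2.MORPH_OPEN,np.ones((3,3)))
    ctr=np.vstack([c for c in cv2.findContours(mm,0,1)[0] if len(c)>20]); w=np.array([onplane(f["top"],p,.09)[:2] for p in ctr[:,0]])
    print(th,cv2.minAreaRect((w*1000).astype(np.float32)), cv2.boundingRect(ctr))
E
```

```text
(array([   0,    0,   12,   44,   89,  261,  176,  362,  102,  131,  215,
        268,  814, 4201,    0]), array([  0,  16,  32,  48,  64,  80,  96, 112, 128, 144, 160, 176, 192,
       208, 224, 240]))
100 ((447.7157897949219, 249.20166015625), (89.15559387207031, 183.7765350341797), 87.6725082397461) (344, 157, 70, 129)
140 ((450.0218505859375, 249.4579315185547), (87.9651107788086, 177.0369415283203), 87.95179748535156) (345, 158, 68, 127)
180 ((450.5353698730469, 250.00033569335938), (86.90476989746094, 175.06031799316406), 87.98735809326172) (345, 158, 67, 126)
```

View pics/crop0.png

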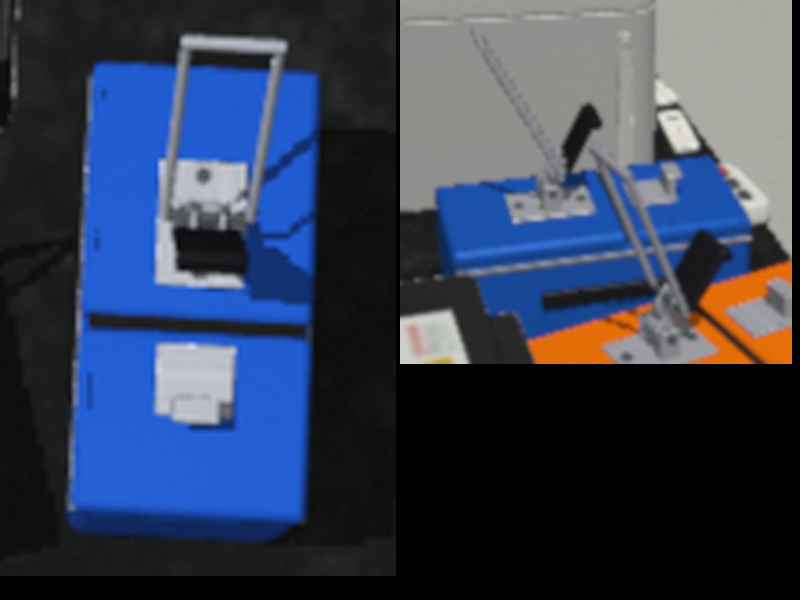

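The crop shows the open latch clearly. The bar's middle is at about top (390.3,152.2) and side (241.8,161.4), and the catch lip is at about top (379,254). The box rectangle gives a centre of (0.450, 0.250) and a yaw of -2°.

```bash
cat >> h.py <<'E'
from scipy.spatial.transform import Rotation as Rn
YAW=np.radians(-2.); C=np.array([.450,.250,0]); RB=Rn.from_euler('z',YAW).as_matrix()
ORI=(Rn.from_euler('z',YAW)*Rn.from_euler('y',np.pi)).as_rotvec()   # tool y along box y, pointing down
TIP=.173
def tcp(x,y,ztip): return C+RB@np.array([x,y,ztip+TIP])   # box-frame fingertip -> world TCP
def tobox(w): return RB.T@(w-C)
E
python3 - <<'E'
import pickle
from h import *
f=pickle.load(open("f0.pkl","rb"))
b=tri(f["side"],(241.8,161.4),f["top"],(390.3,152.2)); print("bar",tobox(b))
print("catch lip",tobox(onplane(f["top"],(379.2,253.9),.1055)))
print("lever tip",tobox(onplane(f["top"],(383.5,212),.15)))
from plant import *
for q in [(.1,0,.26),(.1,0,.185),(-.01,0,.185),(-.03,0,.13),(.065,0,.107)]:
    print(q,tcp(*q),ik(tcp(*q),ORI))
print(current_joints(),ORI)
E
```

```text
bar [ 0.06032974 -0.00209559  0.20509075]
catch lip [-0.05076121 -0.00120918  0.1055    ]
lever tip [-0.00258729 -0.00113415  0.15      ]
(0.1, 0, 0.26) [0.54993908 0.24651005 0.433     ] [-0.31239378  0.63675373 -0.32535434  1.59787883  0.23653048  0.94596462
  0.81855785]
(0.1, 0, 0.185) [0.54993908 0.24651005 0.358     ] [-0.31491665  0.7274047  -0.32260332  1.67886466  0.30291011  0.78482452
  0.75868425]
(-0.01, 0, 0.185) [0.44000609 0.25034899 0.358     ] [-0.41338046  0.6173133  -0.31037577  1.96509419  0.31577722  0.60561525
  0.60428394]
(-0.03, 0, 0.13) [0.42001828 0.25104698 0.303     ] [-0.47449006  0.69308489 -0.25428274  2.06040135  0.3926198   0.43351212
  0.50457637]
(0.065, 0, 0.107) [0.5149604  0.24773153 0.28      ] [-0.36570963  0.80449833 -0.28018328  1.83066169  0.38457027  0.55986205
  0.64285393]
[-1.21619151  0.68990643 -0.19452763  1.56623596  0.15729116  0.90247267
 -0.21509012] [ 5.48283519e-02  3.14111417e+00 -3.35726828e-18]
```

Run:
```python
from plant import *
from h import *
p=current_tool_pos(); grip(0.0); 
move_l([p[0],p[1],p[2]+.1],max_speed=.2)
goto(tcp(.105,0,.33),ORI); print(current_time_s(),current_tool_pos())
move_l(tcp(.105,0,.188),max_speed=.2)
move_l(tcp(-.01,0,.190),max_speed=.12)
dwell(.3)
move_l(tcp(-.01,0,.26),max_speed=.2)
print(current_time_s(),current_contact_force(),tobox(current_tool_pos()))
f=grab_frame("side");cv2.imwrite("pics/s1.png",cv2.resize(f["image"][100:280,175:375,::-1],None,fx=3,fy=3))
```

```text
3.325 [0.55423996 0.24784563 0.50292422]
6.0917 [-0.02516871 -0.31265033 -0.62916457] [-1.00477010e-02 -1.30369048e-04  4.33221026e-01]
```

View pics/s1.png

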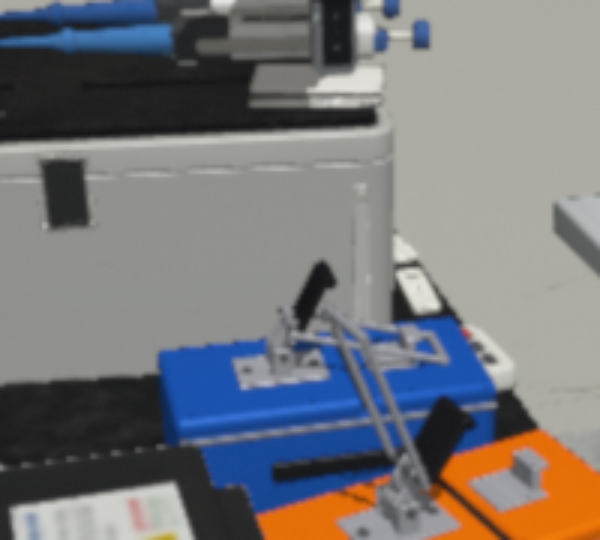

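The loop has fallen to -x, with its bar at about (445,355) in the crop, behind the catch. The lever is still open. Next I push the lever along its arc.

Run:
```python
from plant import *
from h import *
f=grab_frame("top");cv2.imwrite("pics/t1.png",cv2.resize(f["image"][140:300,325:435,::-1],None,fx=3.6,fy=3.6))
move_l(tcp(-.036,0,.26),max_speed=.2)
move_l(tcp(-.036,0,.137),max_speed=.2)
def arc(deg,r=.046):
    a=np.radians(deg); return .025+r*np.cos(a)-.005*np.sin(a)-.011, .104+r*np.sin(a)+.005*np.cos(a)
for d in [118,105,90,75,60,48,36,24,14,7,2]:
    x,z=arc(d); move_l(tcp(x,0,z),max_speed=.08)
    print(d,np.round(current_contact_force(),1),np.round(tobox(current_tool_pos())-[x,0,z+TIP],4))
print(current_time_s())
f=grab_frame("side");cv2.imwrite("pics/s2.png",cv2.resize(f["image"][100:280,175:375,::-1],None,fx=3,fy=3))
```

```text
118 [-0.1 -0.  -1. ] [ 0.0002 -0.0001  0.0006]
105 [-0.6  0.   0.3] [ 0.     -0.      0.0001]
90 [ 0.1  0.2 -0.4] [ 0.0001 -0.     -0.0001]
75 [ 0.8 -0.9 -0.2] [ 0.0001 -0.0001 -0.0002]
60 [-0.8  1.1 -0. ] [-0.     -0.     -0.0002]
48 [-1.5  0.2  0.4] [ 0.0002 -0.     -0.0004]
36 [-1.   0.  -0.7] [ 0.0006 -0.0002 -0.0004]
24 [-0.5 -0.2 -0.5] [ 0.0005 -0.0001 -0.0005]
14 [-0.7  0.4 -0.1] [ 0.0001 -0.0001 -0.0005]
7 [-1.1  0.3  0.1] [-0.0001 -0.0001 -0.0004]
2 [-0.3 -0.  -0.4] [-0.0001 -0.0001 -0.0002]
10.4583
```

View pics/s2.png

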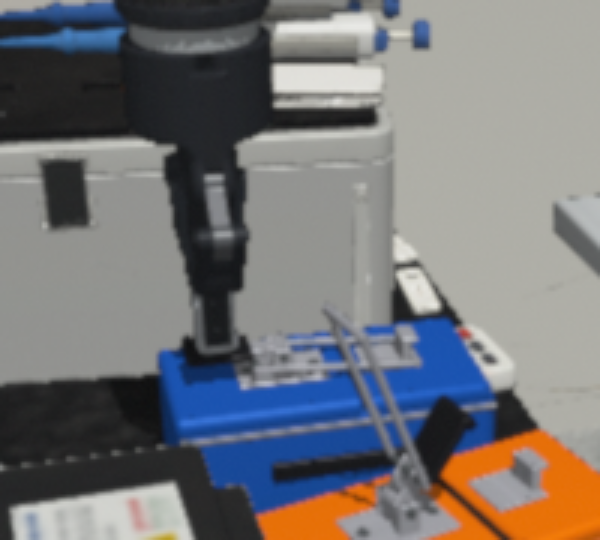

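The lever is now under the fingertips at about (215,355) and looks flat, with the loop taut to the catch. I'll press down until I feel contact, then retract and check.

Run:
```python
from plant import *
from h import *
for z in [.1085,.1075,.1065,.1055,.1045,.1035]:
    move_l(tcp(.060,0,z),max_speed=.03); dwell(.1); F=current_contact_force(); print(z,np.round(F,1),tobox(current_tool_pos())[2]-TIP)
    if F[2]>15: break
dwell(.3)
move_l(tcp(.060,0,.25),max_speed=.2)
move_l(tcp(.060,-.12,.34),max_speed=.3); dwell(.3)
print(current_time_s())
a=grab_frame("top");b=grab_frame("side")
A=cv2.resize(a["image"][140:300,325:435,::-1],None,fx=3.6,fy=3.6);B=cv2.resize(b["image"][170:280,215:355,::-1],None,fx=2.8,fy=2.8)
c=np.zeros((600,800,3),np.uint8);c[:A.shape[0],:A.shape[1]]=A;c[:B.shape[0],400:400+B.shape[1]]=B
cv2.imwrite("pics/e.png",c)
```

```text
0.1085 [-1.7 -1.   6.9] 0.10941150938530925
0.1075 [-2.9 -1.  12.5] 0.10911721409131031
0.1065 [-3.5 -1.9 20.3] 0.10889983400176578
13.675
```

View pics/e.png

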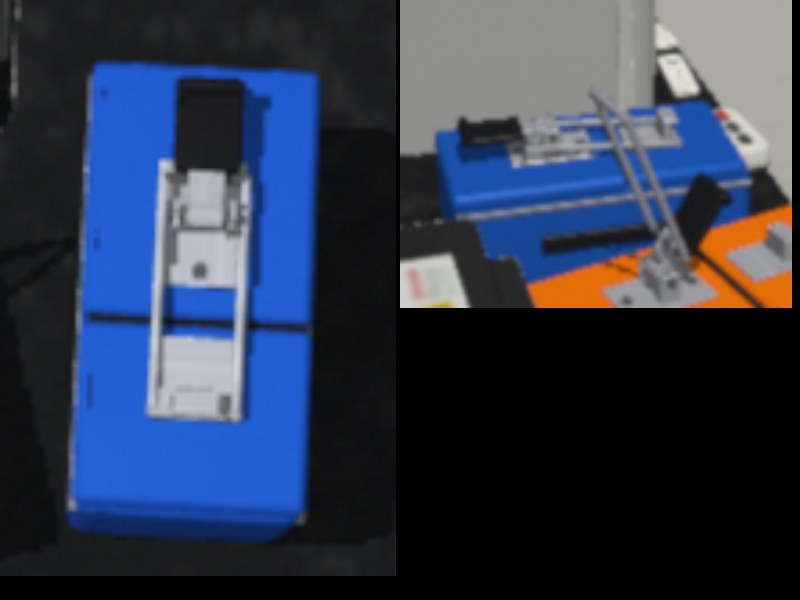

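The top crop shows the lever lying flat with the loop stretched over the catch and its bar at about row 414. I'll triangulate the bar's +y end, at about side (315,220.7) and top (366.7,255), to confirm it is under the lip.

Run:
```python
from plant import *
from h import *
a=grab_frame("top");b=grab_frame("side")
p=tri(b,(315,220.7),a,(366.7,255)); print("bar +y end",tobox(p))
def proj(f,X):
    c=f["R"]@(C+RB@np.array(X))+f["t"]; return np.round([f["fx"]*c[0]/c[2]+f["cx"],f["fy"]*c[1]/c[2]+f["cy"]],1)
for z in(.093,.097,.108): print(z,"side",proj(b,[-.056,.018,z]),proj(b,[-.056,-.018,z]),"top",proj(a,[-.056,.018,z]))
S=cv2.resize(b["image"][195:235,285:335,::-1],None,fx=10,fy=10,interpolation=cv2.INTER_CUBIC)
T1=cv2.imread("pics/t1.png")[300:460,120:280]; T=cv2.resize(a["image"][140:300,325:435,::-1],None,fx=3.6,fy=3.6)[300:460,120:280]
c=np.zeros((600,800,3),np.uint8);c[:400,:500]=S
c[:280,510:790]=cv2.resize(T1,(280,280));c[300:580,510:790]=cv2.resize(T,(280,280));cv2.imwrite("pics/e2.png",c)
```

```text
bar +y end [-0.05248538  0.01537541  0.09490883]
0.093 side [316.8 222. ] [311.5 212.7] top [364.3 258.3]
0.097 side [316.8 219.9] [311.5 210.6] top [364.5 257.9]
0.108 side [316.9 214.1] [311.5 204.9] top [365.  256.7]
```

View pics/e2.png

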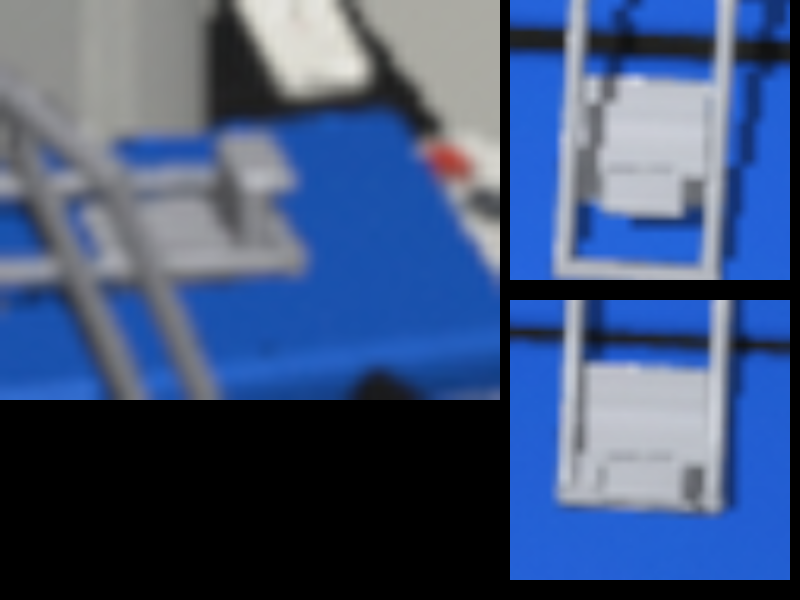

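The bar lies low under the lip, with its end at about (300,265) in the crop, z ≈ 95 mm and x ≈ -53 mm. The lid has been drawn up, since the gap narrowed. The lever is flat, so the lid is clamped.

```bash
python3 -c "
from plant import *
print(current_time_s(),current_contact_force()); print(close_job())"
```

```text
13.875 [ 0.13958318 -0.79148053 -0.51979581]
the job is handed in; nothing more can be done
None
```

The blue box's latch is fastened and the job is handed in at about 14 s: the loop sits under the catch lip (z ≈ 95 mm), the lever stayed flat after I let go, and I kept the arm clear of the orange box; no verdict was returned.

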